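# Free the lid stay and shut the loaded bench centrifuge

## Task

The small centrifuge with the blue lid is loaded and ready to spin, but its lid still stands propped open on its locked folding stay. Take that lid by its bar handle, raise it slightly, past the stay's lock point, so that the knee comes free and folds, then lower the lid fully shut without letting it drop, and let go. Leave the grey-lidded centrifuge beside it propped open as it is.

Things in the scene. Friction and masses are not known exactly. Their poses are not given: they have to be found in the camera images.
- blue_handle (a point): Middle of the blue lid's bar handle: dark steel round bar, 12 mm thick, 100 mm long, parallel to the hinge and 230 mm from it, 60 mm beyond the lid's front edge in the lid's plane, joined by an arm at each end; open space either side of it. About 305 mm above the table when propped, 120 mm when shut. Turns with the lid: y along the bar, x towards the hinge.
- blue_hinge (a point): Middle of the blue lid's hinge, 120 mm up, at the rear top edge of a fixed white centrifuge (200 deep, 220 wide, 110 high, mm; a control ledge 62 mm high juts 55 mm out in front, below the shut handle). x points level to the machine's rear, y along the hinge, z up. Lid 170 x 212 x 18 mm, about 0.5 kg; shut, it runs from here to -x.
- blue_lid (a joint): Blue lid's angle, rad: 0 shut, level. Starts at 0.93 on a two-link stay at its -y side, knee locked past straight (bent rearward); pressing down won't free it. Raised to 1.05 the stay is straight and stops it firmly (2 N at the handle lifts, 5 to 10 N at the stop is fine); a light spring then tips the knee forward and the lid lowers freely, knee folding. Released part-way, it falls.
- grey_lid (a joint): Angle of the lid of the second centrifuge, of the same make, beside the first, with grey lid and empty rotor; same meaning. Starts propped at about 0.93 and is to stay so.

How it is judged (in metres and radians):
On the way:
1. the blue lid has been raised to its stay's lock point (above 1.0 rad) (value of joint blue_lid above 1 rad).
At the end, for the whole second after the job is handed in: The blue lid is fully shut (within 0.05 rad, about 11 mm at the handle) and at rest, let go; the grey lid still stands propped, within 0.06 rad of its start (value of joint blue_lid below 0.05 rad and velocity of joint blue_lid between -0.1 and 0.1 rad/s and value of joint grey_lid between 0.87 and 0.99 rad); the robot touches nothing.
It fails at once if the blue lid was let drop (closing faster than 3 rad/s, about 0.7 m/s at the handle) (velocity of joint blue_lid below -3 rad/s).
It fails at once if the grey lid was moved from its propped place (value of joint grey_lid below 0.84 rad or value of joint grey_lid above 1.02 rad).
It also fails if it takes over 40 s, if anything falls off the work surface, if the arm or the gripper's body presses on something with over 40 N, if the wrist force passes 120 N, or if a joint passes its speed limit or range.

## Robot

A 6-joint arm with a two-finger parallel gripper is mounted at the origin on the work surface. World frame = base frame: x ahead of the robot, y to its left, z up, the work surface at z = 0. Lengths are in mm, angles in rad, forces in N, time in s.
With the tool pointing down it reaches from about 325 to 850 mm from the base axis. Payload 4.4 kg.
Tool frame: the origin (TCP) lies on the front face of the gripper's body, between the roots of the fingers; the fingertips stand 97 mm ahead of it and the grasp point (between the pads) lies 78 mm ahead of it (manip.tcp_to_tips is the distance from the TCP to the fingertips, in mm); z points along the fingers, y is the line along which they close (so a half turn about z gives the same grasp; the last joint's range is limited). The gripper opens to 94 mm and grips with 3 to 60 N. Pads are 16 mm wide; open, the fingers measure 119 mm over their backs; the gripper's body (75 mm by 177 mm) begins 78 mm behind the grasp point.
Start: joints at [1.131, 0.207, 1.542, -0, 1.393, -0.15], TCP at [164.322, 551.023, 302.647] pointing down, gripper open.
Joint ranges: [-2.73, 2.73], [-0.86, 2.22], [0.23, 2.46], [-1.11, 4.25], [0.08, 2.63], [-2.82, 2.82]. Speed limits (rad/s): [2.79, 2.79, 3.14, 3.14, 3.14, 3.14].

## Interface

Orientations are given as a 3x3 rotation matrix whose columns are the frame's x, y, z axes.
In Python, from cell import manip gives the robot as it stands. The module is installed in compiled form; this text tells all that it offers.
- The arm moves only by the tool move_arm, never from a script. Its argument "motion" is a list of rows, each a list of 3 entries, a list of its own where there are three numbers: the turn, a rotation vector about the tool's x, y, z in rad, then the shift along the tool's x, y, z in mm, then the closure in counts, from 0 (fully open) to 255 (shut). A call has 1 to 12 rows; each row shifts and turns the commanded pose from where the row before left it, along the tool's axes as they then stand; what a row does not reach is not made up. A row lasts 1/10 s, in which the tool goes at most 50 mm and 8.59 degrees, less where a joint would pass 70% of its speed; a pose out of reach is approached as far as the arm can. A call is refused whole if a number of a shift passes 50 or a number of a turn 0.15, either way. A call with a gripper value outside its range is refused whole. The fingers move at their own pace and stop on an object; the grip force is fixed at half the most. Time passes only in rows, so rows that do not move let the fingers close. It gives the time, the measured TCP pose, the force, the opening and the grip force at its end, in the units of the state.
- manip.state(): the state, without advancing time (a new reading comes with each control period).
- manip.snapshot(name): name is "side" or "top"; returns a dict with "img" (400x640x3 uint8, red, green, blue), "camera_matrix" (3x3 intrinsics, pixels), "world_from_camera" (4x4, takes a point from camera to world coordinates). Camera axes: x right, y down, z forward; pixel columns grow to the right and rows downward; lengths in mm; the calibration is good to about 2 mm. A picture is of the moment at which its call begins. There is no depth.
- manip.close_job(): hands the job in; it is judged then, once.
The state is a dict: "time": time; "qpos": joint angles; "joint_velocities": joint speeds; "joint_torque": joint torques, N m; "eef_pos": TCP position; "orientation": TCP orientation; "ft_force": force on the tool from outside, world axes, zero at the start; "torque": the same for the moment, N m; "finger_gap": finger opening in mm; "grasp_force": force on a finger pad.
Only numpy, scipy, OpenCV 4.12 (cv2) and the standard library are available. Lean on these libraries where they do the work, as an engineer would, in place of code of your own. Each camera call takes 0.05 s, during which the arm holds its last target. There are 200 camera calls.

## Working session

There is one attempt and no reset: what is moved stays moved. The work goes in short steps, Python scripts to look and compute and a tool call to move; the robot and the scene stay as the last step left them, time stands still between calls to the robot, and variables do not carry over. Pictures are saved under pics/ and viewed, at most 10 in all, crops included, and the job is handed in when it is done.

Besides the shell and the picture viewer there is one more tool, called after "Request:" as name([rows], argument=value, ...), one row to a line, values as JSON. move_arm: Moves the arm, as the interface text tells. Its arguments: {"type":"object","properties":{"motion":{"type":"array","items":{"type":"array"}}},"required":["motion"]}

```bash
mkdir -p pics; python3 - <<'E'
from cell import manip
import cv2,numpy as np,pickle
d={}
for n in("side","top"):
    s=manip.snapshot(n);d[n]=s
    cv2.imwrite(f"pics/{n}0.png",s["img"][:,:,::-1]);print(n,s["camera_matrix"].round(1).tolist(),s["world_from_camera"].round(3).tolist())
pickle.dump(d,open("s0.pkl","wb"))
s=manip.state();print(s["time"],s["orientation"],s["ft_force"])
E
```

```text
side [[449.3, 0.0, 311.4], [0.0, 449.3, 191.1], [0.0, 0.0, 1.0]] [[0.969, -0.178, 0.173, 445.318], [-0.248, -0.726, 0.641, -661.14], [0.011, -0.664, -0.748, 936.736], [0.0, 0.0, 0.0, 1.0]]
top [[363.2, 0.0, 318.6], [0.0, 363.2, 201.8], [0.0, 0.0, 1.0]] [[-0.008, -0.998, 0.062, 557.234], [-1.0, 0.007, -0.006, -10.911], [0.005, -0.062, -0.998, 932.525], [0.0, 0.0, 0.0, 1.0]]
0.1 [[-9.58295231e-01  2.85778799e-01 -8.53317071e-04]
 [ 2.85779926e-01  9.58293498e-01 -1.84563910e-03]
 [ 2.90283675e-04 -2.01252803e-03 -9.99997933e-01]] [-1.61967289  0.02754185 -0.6549546 ]
```

View pics/side0.png

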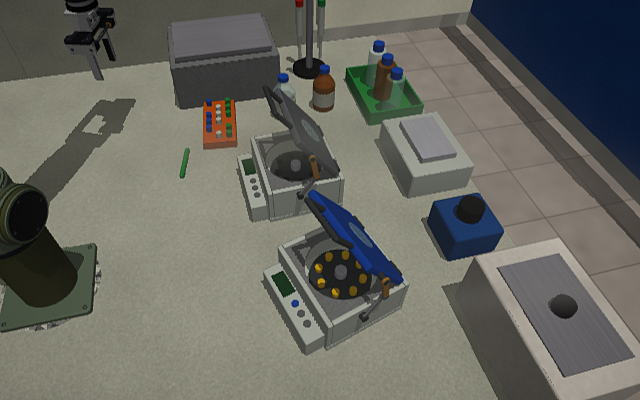

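View pics/top0.png

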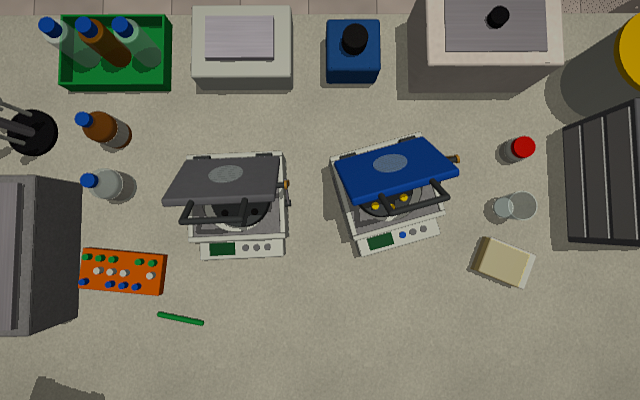

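```bash
python3 - <<'E'
import cv2,numpy as np,pickle
d=pickle.load(open("s0.pkl","rb"))
a=cv2.resize(d["top"]["img"][125:265,320:470],None,fx=4,fy=4,interpolation=2)[:,:,::-1]
b=cv2.resize(d["side"]["img"][180:350,250:420],None,fx=4,fy=4*140/170,interpolation=2)[:,:,::-1]
b=cv2.resize(d["side"]["img"][175:315,290:415],None,fx=4,fy=4,interpolation=2)[:,:,::-1]
cv2.imwrite("pics/a.png",a);cv2.imwrite("pics/b.png",b)
E
```

```text
(no output)
```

View pics/a.png

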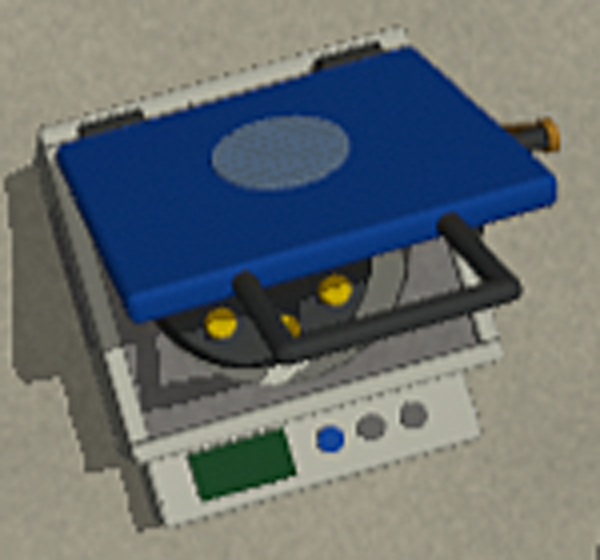

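View pics/b.png

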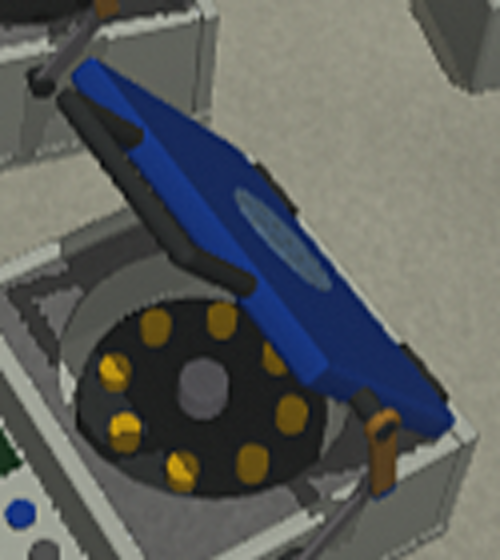

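Top view: bar ends are at about (391,212) and (447,197) px, hinge barrels at (347,156) and (407,139). Side view: bar ends are at about (307,199) and (336,239). The stay sits on the robot's right (-y).

```bash
cat > h.py <<'E'
import cv2,numpy as np,pickle
def ray(s,p):
    T=s["world_from_camera"];return T[:3,3],T[:3,:3]@np.linalg.inv(s["camera_matrix"])@[p[0],p[1],1]
def tri(s1,p1,s2,p2):
    a,u=ray(s1,p1);b,v=ray(s2,p2)
    k=np.linalg.lstsq(np.c_[u,-v],b-a,rcond=None)[0]
    P,Q=a+k[0]*u,b+k[1]*v;return (P+Q)/2,np.linalg.norm(P-Q)
def plane(s,p,z):
    a,u=ray(s,p);return a+u*(z-a[2])/u[2]
E
python3 - <<'E'
from h import *
d=pickle.load(open("s0.pkl","rb"));t,s=d["top"],d["side"]
L=tri(t,(390.75,212.5),s,(307,199.5));R=tri(t,(447.5,197.5),s,(336.3,239));print(L,R,np.linalg.norm(L[0]-R[0]))
M=(plane(t,(390.75,212.5),305)+plane(t,(447.5,197.5),305))/2
H1,H2=plane(t,(347.5,155.8),125),plane(t,(407,138.8),125);print(M,H1,H2)
w=H1-H2;print("hinge yaw",np.arctan2(-w[0],w[1]));w=L[0]-R[0];print("bar yaw",np.arctan2(-w[0],w[1]))
# white body front/ledge edge lines: ledge front corners
c=lambda x,y:(x/4+320,y/4+125)
A,B=plane(t,c(165,525),62),plane(t,c(478,435),62);w=A-B;print("ledge",A,B,np.arctan2(-w[0],w[1]),np.linalg.norm(w))
yaw=np.arctan2(-w[0],w[1]);hx=(A+B)/2+255*np.array([np.cos(yaw),np.sin(yaw),0]);print("hinge from ledge",hx,"handle from it",hx-230*np.cos(.93)*np.array([np.cos(yaw),np.sin(yaw),0]))
E
```

```text
(array([ 577.35532091, -138.84227681,  306.55099581]), np.float64(0.9110390575987871)) (array([ 603.4981661 , -237.68561807,  307.24749985]), np.float64(2.836061320087008)) 102.24450882107034
[ 589.60842683 -188.63194567  305.        ] [710.69585937 -81.12325231 125.        ] [ 748.52706473 -215.82910983  125.        ]
hinge yaw 0.2737903021076705
bar yaw 0.2585669589066763
ledge [ 480.95846319 -116.32947713   62.        ] [ 532.89180975 -304.44242796   62.        ] 0.2693656693096794 195.15008263751434
hinge from ledge [ 752.72981056 -142.52534397   62.        ] handle from it [ 620.18632409 -179.11733185   62.        ]
```

Request:
move_arm([
  [[0, 0, 0.145], [0, 0, -40], 0],
  [[0, 0, 0.145], [0, 0, -40], 0],
  [[0, 0, 0.145], [0, 0, -40], 0],
  [[0, 0, 0.145], [0, 0, -40], 0],
  [[0, 0, 0.145], [0, 0, -40], 0],
  [[0, 0, 0.145], [0, 0, 0], 0],
  [[0, 0, 0.145], [0, 0, 0], 0],
])

```text
time: 0.8
eef_pos: [164.4, 551.3, 504.5]
orientation: [[-0.257, 0.966, 0.001], [0.966, 0.257, 0.003], [0.003, 0.002, -1.0]]
ft_force: [-0.0, 0.5, -1.3]
finger_gap: 94.4
grasp_force: 0.0
```

Request:
move_arm([
  [[0, 0, 0], [-44, 12, 0], 0],
  [[0, 0, 0], [-44, 12, 0], 0],
  [[0, 0, 0], [-44, 12, 0], 0],
  [[0, 0, 0], [-44, 12, 0], 0],
  [[0, 0, 0], [-44, 12, 0], 0],
  [[0, 0, 0], [-44, 12, 0], 0],
  [[0, 0, 0], [-44, 12, 0], 0],
  [[0, 0, 0], [-44, 12, 0], 0],
  [[0, 0, 0], [-44, 12, 0], 0],
  [[0, 0, 0], [-44, 12, 0], 0],
])

```text
time: 1.8
eef_pos: [396.1, 156.3, 502.3]
orientation: [[-0.263, 0.965, -0.0], [0.965, 0.263, 0.0], [0.0, -0.0, -1.0]]
ft_force: [-0.1, 0.3, 0.3]
finger_gap: 94.3
grasp_force: 0.0
```

Request:
move_arm([
  [[0, 0, 0], [-42.5, 10.7, 0], 0],
  [[0, 0, 0], [-42.5, 10.7, 0], 0],
  [[0, 0, 0], [-42.5, 10.7, 0], 0],
  [[0, 0, 0], [-42.5, 10.7, 0], 0],
  [[0, 0, 0], [-42.5, 10.7, 0], 0],
  [[0, 0, 0], [-42.5, 10.7, 0], 0],
  [[0, 0, 0], [-42.5, 10.7, 0], 0],
  [[0, 0, 0], [-42.5, 10.7, 0], 60],
  [[0, 0, 0], [-42.5, 10.7, 0], 60],
  [[0, 0, 0], [0, 0, 25], 60],
  [[0, 0, 0], [0, 0, 25], 60],
  [[0, 0, 0], [0, 0, 10], 60],
])

```text
time: 3.0
eef_pos: [588.5, -185.9, 438.4]
orientation: [[-0.262, 0.965, -0.006], [0.965, 0.262, 0.003], [0.004, -0.005, -1.0]]
ft_force: [-0.2, -0.7, -0.7]
finger_gap: 71.7
grasp_force: 0.0
```

```bash
python3 - <<'E'
from cell import manip
import cv2,numpy as np
s=manip.snapshot("side");t=manip.snapshot("top")
a=cv2.resize(s["img"][120:300,250:430],None,fx=3,fy=3)
b=cv2.resize(t["img"][125:265,330:470],None,fx=3,fy=3)
b=cv2.copyMakeBorder(b,0,a.shape[0]-b.shape[0],0,0,0)
im=np.hstack([a,b]);cv2.imwrite("pics/c.png",cv2.resize(im,(800,int(im.shape[0]*800/im.shape[1])))[:,:,::-1])
z=manip.state();print(z["qpos"],z["eef_pos"],z["finger_gap"])
E
```

```text
[-4.45153057e-01  2.34066585e-01  1.23062237e+00 -2.97892536e-05
  1.68207650e+00 -7.11253695e-01] [ 588.58825968 -185.31048379  440.00205095] 72.17106023004094
```

View pics/c.png

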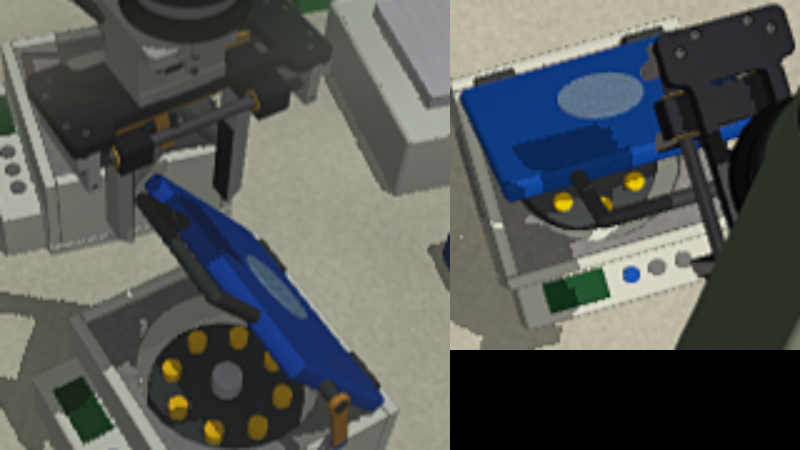

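The bar sits between the two fingers, which are about 35 mm above it. I'll descend 56 mm and close.

Request:
move_arm([
  [[0, 0, 0], [0, 0, 20], 60],
  [[0, 0, 0], [0, 0, 20], 60],
  [[0, 0, 0], [0, 0, 15], 60],
  [[0, 0, 0], [0, 0, 0], 60],
  [[0, 0, 0], [0, 0, 0], 60],
])

```text
time: 3.6
eef_pos: [589.4, -185.6, 388.6]
orientation: [[-0.263, 0.965, 0.001], [0.965, 0.263, -0.0], [-0.001, 0.001, -1.0]]
ft_force: [0.4, 0.2, 0.1]
finger_gap: 71.7
grasp_force: 0.0
```

Request:
move_arm([
  [[0, 0, 0], [0, 0, 0], 150],
  [[0, 0, 0], [0, 0, 0], 200],
  [[0, 0, 0], [0, 0, 0], 235],
  [[0, 0, 0], [0, 0, 0], 255],
  [[0, 0, 0], [0, 0, 0], 255],
  [[0, 0, 0], [0, 0, 0], 255],
])

```text
time: 4.2
eef_pos: [589.2, -185.7, 387.7]
orientation: [[-0.263, 0.965, -0.0], [0.965, 0.263, -0.0], [0.0, -0.0, -1.0]]
ft_force: [0.5, 0.0, 1.0]
finger_gap: 27.2
grasp_force: 0.0
```

Request:
move_arm([
  [[0, 0, 0], [0, 0, 0], 255],
  [[0, 0, 0], [0, 0, 0], 255],
  [[0, 0, 0], [0, 0, 0], 255],
  [[0, 0, 0], [0, 0, 0], 255],
  [[0, 0, 0], [0, 0, 0], 255],
])

```text
time: 4.7
eef_pos: [590.1, -185.4, 387.5]
orientation: [[-0.263, 0.965, 0.002], [0.965, 0.263, 0.0], [-0.0, 0.002, -1.0]]
ft_force: [4.5, 0.7, -2.6]
finger_gap: 11.3
grasp_force: 30.0
```

Request:
move_arm([
  [[0, 0, 0], [0, 3.7, -2.7], 255],
  [[0, 0, 0], [0, 3.7, -2.6], 255],
  [[0, 0, 0], [0, 3.8, -2.5], 255],
  [[0, 0, 0], [0, 3.8, -2.4], 255],
  [[0, 0, 0], [0, 3.9, -2.4], 255],
  [[0, 0, 0], [0, 0, 0], 255],
  [[0, 0, 0], [0, 0, 0], 255],
])

```text
time: 5.4
eef_pos: [607.7, -180.5, 400.2]
orientation: [[-0.263, 0.965, 0.0], [0.965, 0.263, 0.0], [0.0, 0.0, -1.0]]
ft_force: [3.0, 0.3, -6.1]
finger_gap: 11.0
grasp_force: 30.0
```

Request:
move_arm([
  [[0, 0, 0], [0, 2, -1.2], 255],
  [[0, 0, 0], [0, 2, -1.2], 255],
  [[0, 0, 0], [0, 0, 0], 255],
  [[0, 0, 0], [0, 0, 0], 255],
])

```text
time: 5.8
eef_pos: [611.6, -179.5, 402.7]
orientation: [[-0.263, 0.965, 0.001], [0.965, 0.263, 0.0], [0.0, 0.001, -1.0]]
ft_force: [3.6, 0.4, -7.3]
finger_gap: 11.2
grasp_force: 30.0
```

Request:
move_arm([
  [[0, 0, 0], [0, 1.3, -0.8], 255],
  [[0, 0, 0], [0, 0, 0], 255],
  [[0, 0, 0], [0, 0, 0], 255],
])

```text
time: 6.1
eef_pos: [612.1, -179.4, 402.9]
orientation: [[-0.263, 0.965, -0.002], [0.965, 0.263, 0.0], [0.001, -0.002, -1.0]]
ft_force: [1.4, -0.2, -8.5]
finger_gap: 11.1
grasp_force: 30.0
```

Request:
move_arm([
  [[0, 0, 0], [0, 1.3, -0.8], 255],
  [[0, 0, 0], [0, 0, 0], 255],
  [[0, 0, 0], [0, 0, 0], 255],
])

```text
time: 6.4
eef_pos: [613.2, -179.1, 403.5]
orientation: [[-0.263, 0.965, -0.003], [0.965, 0.263, 0.0], [0.001, -0.002, -1.0]]
ft_force: [-1.6, -0.4, -9.5]
finger_gap: 11.0
grasp_force: 30.0
```

Request:
move_arm([
  [[0, 0, 0], [0, 1, -0.6], 255],
  [[0, 0, 0], [0, 0, 0], 255],
  [[0, 0, 0], [0, 0, 0], 255],
  [[0, 0, 0], [0, 0, 0], 255],
])

```text
time: 6.8
eef_pos: [613.8, -179.0, 403.9]
orientation: [[-0.262, 0.965, -0.004], [0.965, 0.262, 0.0], [0.001, -0.003, -1.0]]
ft_force: [-5.7, -2.2, -11.1]
finger_gap: 11.0
grasp_force: 30.0
```

```bash
python3 - <<'E'
from cell import manip
import cv2
s=manip.snapshot("side");print(manip.state()["ft_force"])
cv2.imwrite("pics/d.png",cv2.resize(s["img"][170:310,270:430],None,fx=4,fy=4)[:,:,::-1])
E
```

```text
[ -4.88187119  -1.88614948 -11.60364167]
```

View pics/d.png

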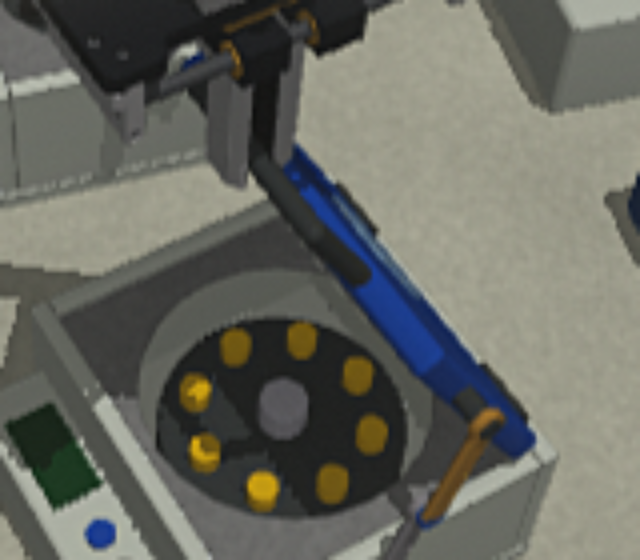

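The stay is now straight and at its stop, with the orange upper link in line with the lower one. I'll test-lower past 0.93.

Request:
move_arm([
  [[0, 0, 0], [0, -2.9, 1.6], 255],
  [[0, 0, 0], [0, -2.9, 1.7], 255],
  [[0, 0, 0], [0, -2.8, 1.7], 255],
  [[0, 0, 0], [0, -2.8, 1.8], 255],
  [[0, 0, 0], [0, -2.8, 1.8], 255],
  [[0, 0, 0], [0, -2.8, 1.9], 255],
  [[0, 0, 0], [0, -2.8, 1.9], 255],
  [[0, 0, 0], [0, -2.8, 2.0], 255],
  [[0, 0, 0], [0, 0, 0], 255],
  [[0, 0, 0], [0, 0, 0], 255],
])

```text
time: 7.85
eef_pos: [593.5, -184.5, 391.0]
orientation: [[-0.263, 0.965, 0.002], [0.965, 0.263, 0.0], [-0.001, 0.002, -1.0]]
ft_force: [4.1, 1.3, -7.3]
finger_gap: 10.8
grasp_force: 30.0
```

Request:
move_arm([
  [[0, 0, 0], [0, -2.8, 2.0], 255],
  [[0, 0, 0], [0, -2.7, 2.1], 255],
  [[0, 0, 0], [0, -2.7, 2.1], 255],
  [[0, 0, 0], [0, -2.7, 2.2], 255],
  [[0, 0, 0], [0, 0, 0], 255],
  [[0, 0, 0], [0, 0, 0], 255],
])

```text
time: 8.45
eef_pos: [582.6, -187.5, 382.5]
orientation: [[-0.263, 0.965, 0.001], [0.965, 0.263, -0.0], [-0.0, 0.001, -1.0]]
ft_force: [4.0, 0.6, -5.9]
finger_gap: 11.0
grasp_force: 30.0
```

Request:
move_arm([
  [[0, 0, 0], [0, -10.4, 9.1], 255],
  [[0, 0, 0], [0, -9.8, 9.7], 255],
  [[0, 0, 0], [0, -9.2, 10.2], 255],
  [[0, 0, 0], [0, -8.6, 10.8], 255],
  [[0, 0, 0], [0, -8.0, 11.3], 255],
  [[0, 0, 0], [0, -7.3, 11.7], 255],
  [[0, 0, 0], [0, -6.6, 12.1], 255],
  [[0, 0, 0], [0, -5.8, 12.5], 255],
  [[0, 0, 0], [0, 0, 0], 255],
  [[0, 0, 0], [0, 0, 0], 255],
])

```text
time: 9.45
eef_pos: [518.4, -205.4, 294.4]
orientation: [[-0.262, 0.965, -0.002], [0.965, 0.262, -0.001], [-0.0, -0.002, -1.0]]
ft_force: [-1.6, 0.1, -1.4]
finger_gap: 11.1
grasp_force: 30.0
```

Request:
move_arm([
  [[0, 0, 0], [0, -5.1, 12.8], 255],
  [[0, 0, 0], [0, -4.3, 13.1], 255],
  [[0, 0, 0], [0, -3.5, 13.4], 255],
  [[0, 0, 0], [0, -2.7, 13.5], 255],
  [[0, 0, 0], [0, -1.9, 13.7], 255],
  [[0, 0, 0], [0, -0.9, 11.5], 255],
  [[0, 0, 0], [0, -0.3, 7], 255],
  [[0, 0, 0], [0, 0, 0], 255],
  [[0, 0, 0], [0, 0, 0], 255],
])

```text
time: 10.35
eef_pos: [501.5, -209.8, 209.9]
orientation: [[-0.263, 0.965, 0.001], [0.965, 0.263, -0.0], [-0.0, 0.0, -1.0]]
ft_force: [1.7, -1.8, -1.0]
finger_gap: 11.2
grasp_force: 30.0
```

Request:
move_arm([
  [[0, 0, 0], [0, 0, 2], 255],
  [[0, 0, 0], [0, 0, 2], 255],
  [[0, 0, 0], [0, 0, 2], 255],
  [[0, 0, 0], [0, 0, 0], 255],
  [[0, 0, 0], [0, 0, 0], 255],
])

```text
time: 10.85
eef_pos: [501.4, -209.7, 206.0]
orientation: [[-0.263, 0.965, 0.001], [0.965, 0.263, -0.001], [-0.001, 0.001, -1.0]]
ft_force: [-2.4, 1.1, 9.0]
finger_gap: 11.0
grasp_force: 30.0
```

Request:
move_arm([
  [[0, 0, 0], [0, 0, 1.5], 255],
  [[0, 0, 0], [0, 0, 1.5], 255],
  [[0, 0, 0], [0, 0, 0], 255],
  [[0, 0, 0], [0, 0, 0], 255],
])

```text
time: 11.25
eef_pos: [501.5, -209.8, 205.7]
orientation: [[-0.264, 0.965, 0.001], [0.965, 0.264, -0.001], [-0.001, 0.0, -1.0]]
ft_force: [-8.4, 5.1, 23.3]
finger_gap: 10.9
grasp_force: 30.0
```

The lid is firmly on its stop. I'll take off the load, then open part-way.

Request:
move_arm([
  [[0, 0, 0], [0, 0, -2.5], 255],
  [[0, 0, 0], [0, 0, 0], 255],
  [[0, 0, 0], [0, 0, 0], 150],
  [[0, 0, 0], [0, 0, 0], 150],
  [[0, 0, 0], [0, 0, 0], 150],
  [[0, 0, 0], [0, 0, 0], 150],
  [[0, 0, 0], [0, 0, 0], 150],
  [[0, 0, 0], [0, 0, 0], 150],
])

```text
time: 12.05
eef_pos: [500.9, -209.7, 202.9]
orientation: [[-0.263, 0.965, -0.0], [0.965, 0.263, 0.0], [0.0, -0.0, -1.0]]
ft_force: [-0.6, -0.2, -0.2]
finger_gap: 38.7
grasp_force: 0.0
```

Request:
move_arm([
  [[0, 0, 0], [0, 0, -10], 150],
  [[0, 0, 0], [0, 0, -15], 150],
  [[0, 0, 0], [0, 0, -25], 150],
  [[0, 0, 0], [0, 0, -30], 150],
  [[0, 0, 0], [0, 0, -40], 150],
  [[0, 0, 0], [0, 0, -40], 150],
  [[0, 0, 0], [0, 0, -40], 150],
  [[0, 0, 0], [0, -30, 0], 150],
  [[0, 0, 0], [0, -30, 0], 150],
  [[0, 0, 0], [0, 0, 0], 150],
  [[0, 0, 0], [0, 0, 0], 150],
])

```text
time: 13.15
eef_pos: [443.0, -225.6, 404.0]
orientation: [[-0.262, 0.965, 0.002], [0.965, 0.262, -0.001], [-0.001, 0.001, -1.0]]
ft_force: [0.4, 0.5, 0.6]
finger_gap: 38.6
grasp_force: 0.0
```

```bash
python3 - <<'E'
from cell import manip
import cv2
s=manip.snapshot("side")
cv2.imwrite("pics/e.png",cv2.resize(s["img"][60:360,200:450],None,fx=2,fy=2)[:,:,::-1])
E
```

```text
(no output)
```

View pics/e.png

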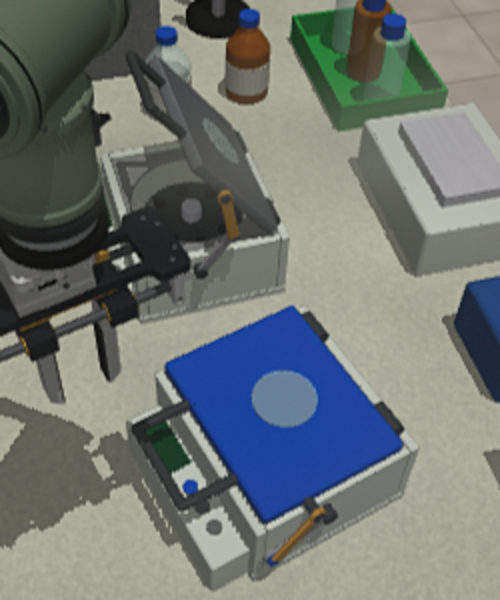

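The blue lid is flat shut with its stay folded, the grey lid is still propped, and the gripper is clear of both.

```bash
python3 -c "
from cell import manip
print(manip.close_job())"
```

```text
the job is handed in; nothing more can be done
None
```

The blue lid was raised to its stay's stop, lowered under control until shut and let go. The grey lid still stands propped, and I handed the job in at about 13 s; no verdict was returned.

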